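Lengthen the fork-headed display pole by one hole

TASK

Two telescopic display poles lie in wooden rests on the lab bench. Make the one with the two-pronged fork head one hole longer: press its spring pin down flush with the tube, push the outer tube towards the fork until the pin springs up in the next hole, and leave it locked there. Do not shift the outer tube of the pole with the round disc head.

Things in the scene. Friction and masses are not known exactly. Their poses are not given: they have to be found in the camera images.
- fork_pin_top (a point): centre of the flat top of the fork-headed pole's spring pin: brass, 14 mm across, standing 9 mm proud of the outer tube's flat top (which is 58 mm above the bench, 36 mm wide). z up; x along the pole towards the fork (80 mm wide, ends 210 mm off): the way to push. The pin belongs to the fixed inner tube and only goes up and down. Two more holes lie 60 and 120 mm behind it (-x).
- fork_stop (a point): foot, on the tube's top, of the thumb stop: an upright plate across the fork-headed pole's outer tube, 36 mm wide, 8 mm thick, 17 mm tall. The point lies on its face towards the pin, at the start 20 mm from the pin's axis; axes as the pin's. Shut fingers that hold the pin flush and move on along x meet this face and push the tube; once past the hole the pin stays down under the tube.
- fork_sleeve (a joint): how far the outer tube of the fork-headed pole is slid out, m: 0 in the first hole (2 mm play either way), 0.060 in the next hole; grows as it slides towards the fork. Slides with about 2 N and stays where left; the pin in a hole locks it, so it stops dead at the next hole
- fork_pin (a joint): how far that pin is pressed down, m: 0 standing up in a hole, 0.009 flush with the tube; it locks the tube unless pressed more than 0.006; spring 2 N at 0, 4 N when flush
- disc_sleeve (a joint): the same for the outer tube of the other pole, which has a round flat disc (72 mm across) as its head and is otherwise alike: 0 at the start, locked by its own pin; to be left alone

How it is judged:
On the way:
1. the fork-headed pole's pin is pressed down while its outer tube is still at the first hole (value of joint fork_pin above 0.006 m and value of joint fork_sleeve below 0.02 m), for 0.05 s.
At the end, for the whole second after the job is handed in: The outer tube of the fork-headed pole stands still at its next hole (slid out 60 mm, within 5 mm), its pin has sprung up in that hole (within 2 mm of fully up), and the outer tube of the disc-headed pole is still in its first hole (within 10 mm) (value of joint fork_sleeve between 0.055 and 0.065 m and value of joint fork_pin below 0.002 m and velocity of joint fork_sleeve between -0.01 and 0.01 m/s and value of joint disc_sleeve below 0.01 m); the robot touches nothing.
It fails at once if the outer tube of the disc-headed pole is slid by more than 10 mm (value of joint disc_sleeve above 0.01 m).
It also fails if it takes over 29 s, if anything falls off the work surface, if the arm or the gripper's body presses on something with over 40 N, if the wrist force passes 120 N, or if a joint passes its speed limit or range.

ROBOT

A 6-joint arm with a two-finger parallel gripper is mounted at the origin on the work surface. World frame = base frame: x ahead of the robot, y to its left, z up, the work surface at z = 0. Lengths are in m, angles in rad, forces in N, time in s.
With the tool pointing down it reaches from about 0.325 to 0.9 m from the base axis. Payload 6.1 kg.
Tool frame: the origin (TCP) lies on the centre line of the jaws, within the pads' length; the fingertips stand 19 mm ahead of it and the grasp point (between the pads) is the TCP (finger_overhang is the z of the fingertips in the tool frame, in m); z points along the fingers, y is the direction in which the jaws open and shut (so a half turn about z gives the same grasp; the last joint's range is limited). The gripper opens to 85 mm and grips with 20 to 120 N. Pads are 22 mm wide; open, the fingers measure 114 mm over their backs; the gripper's body (76 mm by 85 mm) begins 54 mm behind the grasp point. The pads swing forward as they close: fully open they stand 13 mm farther back than shut.
Start: joints at [1.063, 0.22, 1.526, -0, 1.395, -0.126], TCP at [0.233, 0.58, 0.25] pointing down, gripper open.
Joint ranges: [-2.98, 2.98], [-0.91, 2.08], [0.09, 2.57], [-1.24, 4.39], [0.2, 2.65], [-2.68, 2.68]. Speed limits (rad/s): [2.57, 2.57, 3.01, 3.14, 3.14, 3.14].

INTERFACE

Orientations are given as a 3x3 rotation matrix whose columns are the frame's x, y, z axes.
In Python, from workcell import * gives the robot as it stands. The module is installed in compiled form; this text tells all that it offers.
- The arm moves only by the tool arm_command, never from a script. Its arguments are lists of equal length, an entry for each row: "hand": the opening, from 0 (shut) to 1 (fully open); "slide": the shift along the tool's x, y, z in cm, a list of three; "twist": the turn about the tool's z in rad. In form: {"hand": [hand, ...], "slide": [[tx, ty, tz], ...], "twist": [twist, ...]}. A call has 1 to 10 rows; each row is the pose to reach, as a shift and turn from the pose measured when the call began, along the tool's axes at that moment; what a row does not reach only later rows make up. A row lasts 1/12 s, in which the tool goes at most 41.7 mm and 7.16 degrees, less where a joint would pass 70% of its speed; a pose out of reach is approached as far as the arm can. A call with a gripper value outside its range is refused whole. The fingers move at their own pace and stop on an object; "squeeze" is the grip in N (left out, the last holds). Time passes only in rows, so rows that repeat a pose let the fingers close. It gives the time, the measured TCP pose, the force and the opening at its end, in the units of the state.
- observe(): the state, without advancing time (a new reading comes with each control period).
- capture(name): name is "side" or "top" or "wrist"; returns a dict with "color" (420x560x3 uint8, red, green, blue), "depth" (420x560 float32, m along the optical axis (not along the pixel's ray), 0 where there is no reading), "camera_matrix" (3x3 intrinsics, pixels), "T" (4x4, takes a point from camera to world coordinates). Camera axes: x right, y up, looking along -z (the intrinsics and any distortion apply to the point x, -y, -z); pixel columns grow to the right and rows downward; lengths in m; the calibration is good to about 2 mm. A picture is of the moment at which its call begins.
- sign_off(): hands the job in, once; it reports no verdict.
The state is a dict: "time_s": time; "qpos": joint angles; "qd": joint speeds; "joint_torque": joint torques, N m; "tcp_pos": TCP position; "ee_rot": TCP orientation; "wrist_force": force on the tool from outside, world axes, zero at the start; "wrist_torque": the same for the moment, N m; "grip_width": finger opening in m.
Only numpy, scipy, OpenCV 4.12 (cv2) and the standard library are available. Lean on these libraries where they do the work, as an engineer would, in place of code of your own. Each camera call takes 0.05 s, during which the arm holds its last target. There are 200 camera calls.

## Working session

There is one attempt and no reset: what is moved stays moved. The work goes in short steps, Python scripts to look and compute and a tool call to move; the robot and the scene stay as the last step left them, time stands still between calls to the robot, and variables do not carry over. Pictures are saved under pics/ and viewed, about 8 in all and at most 12, crops included, and the job is handed in when it is done.

Besides the shell and the picture viewer there is one more tool, called after "Emit:" as name(argument=value, ...) on one line, values as JSON. arm_command: Moves the arm, as the interface text tells. Its arguments: {"type":"object","properties":{"hand":{"type":"array"},"slide":{"type":"array"},"twist":{"type":"array"},"squeeze":{"type":"number"}},"required":["hand","slide","twist"]}

```bash
mkdir -p pics
cat > h.py <<'E'
from workcell import *
import numpy as np, cv2
def save(n,c): cv2.imwrite(f'pics/{n}.png',c['color'][:,:,::-1])
def pt(c,u,v,z=None):
    K=c['camera_matrix'];T=c['T']
    d=np.array([(u-K[0,2])/K[0,0],-(v-K[1,2])/K[1,1],-1.])
    R=T[:3,:3]@d;o=T[:3,3]
    s=c['depth'][int(v),int(u)] if z is None else (z-o[2])/R[2]
    return o+s*R
E
python3 - <<'E'
from h import *
import pickle
D={n:capture(n) for n in('top','side')}
pickle.dump(D,open('d.pkl','wb'))
cv2.imwrite('pics/a.png',cv2.resize(D['top']['color'][:,:,::-1],(800,600)))
save('b',D['side'])
o=observe();print(o['time_s'],o['tcp_pos'],o['ee_rot'])
E
```

```text
0.1 [0.23264058 0.57954974 0.24931704] [[-9.27978843e-01  3.72631893e-01 -8.59943024e-04]
 [ 3.72632811e-01  9.27977642e-01 -1.51103578e-03]
 [ 2.34947779e-04 -1.72265222e-03 -9.99998489e-01]]
```

View pics/a.png

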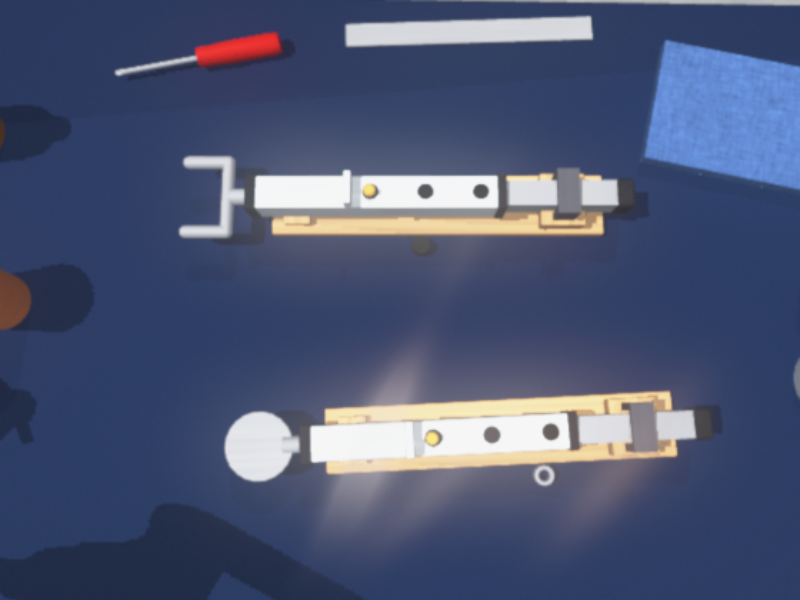

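View pics/b.png

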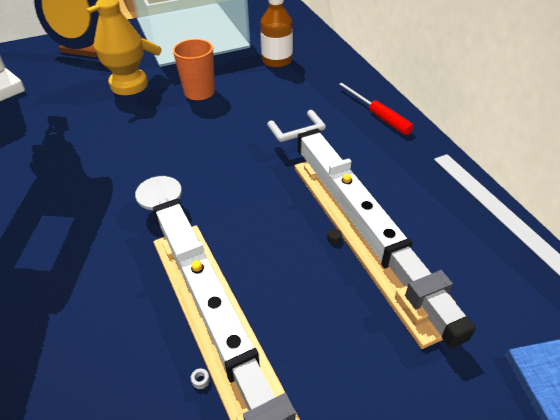

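The top view shows the fork pole with its pin at about (370,190), the stop at (347,188) and holes at (425,190) and (481,190). The disc pole's pin is at (432,438). The side view agrees, with the fork pin at (347,178).

Run:
```python
from h import *
import pickle
D=pickle.load(open('d.pkl','rb'))
def blob(c,u,v,r,kind):
    u0,v0=int(u-r),int(v-r);p=c['color'][v0:v0+2*r+1,u0:u0+2*r+1].astype(int)
    m=(p[...,0]-p[...,2]>70) if kind=='y' else p.sum(2)<240
    y,x=np.nonzero(m);return x.mean()+u0,y.mean()+v0,len(x)
c=D['top']
P={}
for n,u,v,k,z in[('pin',259,133,'y',.067),('h1',297.5,133,'d',.058),('h2',336.7,133,'d',.058)]:
    a=blob(c,u,v,9,k);P[n]=pt(c,a[0],a[1],z);print(n,a,P[n],'depth',pt(c,a[0],a[1]))
s=D['side'];a=blob(s,347,178,8,'y');print('side pin',a,pt(s,a[0],a[1],.067))
for n,u,v in[('stopL',243,133),('stoptop',243,120),('disc pin',302,307)]:print(n,pt(c,u,v))
x=P['pin']-P['h2'];x[2]=0;print(np.linalg.norm(x));x/=np.linalg.norm(x)
print('dir',x,np.linalg.norm((P['h1']-P['h2'])))
o=observe();R=o['ee_rot'];d=P['pin']-o['tcp_pos']
print('delta tool cm',R.T@d*100,'dir in tool',R.T@x, 'tool yaw',np.degrees(np.arctan2(R[1,0],R[0,0])))
```

```text
pin (np.float64(258.0508474576271), np.float64(132.64406779661016), 59) [0.68368695 0.01035988 0.067     ] depth [0.68425139 0.01049299 0.06532867]<stdin>:7: RuntimeWarning: Mean of empty slice.
  ret = ret.dtype.type(ret / rcount)
Traceback (most recent call last):
  File "h.py", line 8, in pt
    s=c['depth'][int(v),int(u)] if z is None else (z-o[2])/R[2]
                 ~~~^^^
ValueError: cannot convert float NaN to integer
```

Run:
```python
from h import *
import pickle
D=pickle.load(open('d.pkl','rb'))
def blob(c,u,v,r,kind):
    u0,v0=int(u-r),int(v-r);p=c['color'][v0:v0+2*r+1,u0:u0+2*r+1].astype(int)
    m=(p[...,0]-p[...,2]>70) if kind=='y' else p.sum(2)<400
    y,x=np.nonzero(m);return x.mean()+u0,y.mean()+v0,len(x)
c=D['top']
P={}
for n,u,v,k,z in[('pin',259,133,'y',.067),('h1',297.5,133,'d',.058),('h2',336.7,133,'d',.058)]:
    a=blob(c,u,v,8,k);P[n]=pt(c,a[0],a[1],z);print(n,a,P[n],'depth',pt(c,a[0],a[1]))
s=D['side'];a=blob(s,347,178,8,'y');print('side pin',a,pt(s,a[0],a[1],.067))
for n,u,v in[('stopL',243,133),('stoptop',243,120),('disc pin',302,307)]:print(n,pt(c,u,v))
x=P['pin']-P['h2'];x[2]=0;print(np.linalg.norm(x));x/=np.linalg.norm(x)
print('dir',x,np.linalg.norm((P['h1']-P['h2'])))
o=observe();R=o['ee_rot'];d=P['pin']-o['tcp_pos']
print('delta tool cm',R.T@d*100,'dir in tool',R.T@x, 'tool yaw',np.degrees(np.arctan2(R[1,0],R[0,0])))
```

```text
pin (np.float64(258.0508474576271), np.float64(132.64406779661016), 59) [0.68368695 0.01035988 0.067     ] depth [0.68425139 0.01049299 0.06532867]
h1 (np.float64(297.4342105263158), np.float64(133.39473684210526), 76) [ 0.68671332 -0.04989229  0.058     ] depth [ 0.68721658 -0.04990761  0.05650977]
h2 (np.float64(336.21794871794873), np.float64(133.42307692307693), 78) [ 0.68784194 -0.10972345  0.058     ] depth [ 0.6882654  -0.10984639  0.0567522 ]
side pin (np.float64(346.37142857142857), np.float64(177.92857142857142), 70) [0.68266629 0.00566408 0.067     ]
stopL [0.6808215  0.03273852 0.0724976 ]
stoptop [0.70016159 0.03313839 0.07590566]
disc pin [ 0.42451397 -0.06144741  0.0684044 ]
0.12015519492684291
dir [-0.03458022  0.99940193  0.        ] 0.05984180770009213
delta tool cm [-63.07031329 -35.98071338  18.27889535] dir in tool [ 0.40449966  0.91453695 -0.0014804 ] tool yaw 158.12191789717798
```

Run:
```python
from h import *
import pickle
s=pickle.load(open('d.pkl','rb'))['side']
for u,v in[(125,85),(120,5),(85,12),(195,90),(194,45),(275,60),(70,15),(10,85),(145,45),(347,178)]:print(u,v,pt(s,u,v).round(3))
o=observe();R=o['ee_rot']
for w in[(.48,.30,.22),(.68,.008,.19)]:print(R.T@(np.array(w)-o['tcp_pos'])*100)
```

```text
125 85 [0.422 0.485 0.023]
120 5 [ 0.5    1.148 -0.083]
85 12 [0.388 0.678 0.105]
195 90 [0.55  0.404 0.025]
194 45 [0.575 0.467 0.088]
275 60 [0.75  0.46  0.019]
70 15 [0.356 0.695 0.098]
10 85 [0.2   0.575 0.027]
145 45 [0.483 0.517 0.084]
347 178 [0.684 0.006 0.066]
[-33.37205977 -16.71913981   2.95266873]
[-62.81321956 -36.35828115   5.97958758]
```

Emit:
arm_command(hand=[0,0,0,0,0,0,0,0,0,0], slide=[[-3,-4,0],[-5.5,-8,0],[-8,-12,0],[-10,-15,0],[-13.5,-17,0],[-17.5,-18.5,0],[-21.5,-20,0.5],[-25,-21.5,1],[-28.5,-23,1],[-32,-24.5,1]], twist=[0.1,0.2,0.3,0.4,0.5,0.6,0.7,0.8,0.9,1.0], squeeze=40)

```text
time_s: 0.93
tcp_pos: [0.4367, 0.2332, 0.239]
ee_rot: [[-0.183, 0.983, -0.002], [0.983, 0.183, -0.002], [-0.001, -0.002, -1.0]]
wrist_force: [0.4, 0.6, -0.2]
grip_width: 0.0001
```

Run:
```python
from h import *
o=observe();R=o['ee_rot'];print(o['qpos'])
for w in[(.688,-.04,.19),(.684,.008,.19)]:print(R.T@(np.array(w)-o['tcp_pos'])*100)
print('twist',np.arctan2(R[1,0],R[0,0])-np.radians(91.7))
```

```text
[ 3.31722606e-01 -8.41714689e-02  1.86860208e+00 -1.13581442e-03
  1.35938222e+00  1.47840334e-01]
[-31.45057096  19.71340993   4.90631025]
[-26.65847567  20.19896284   4.89849483]
twist 0.15445269766569902
```

Emit:
arm_command(hand=[0,0,0,0,0,0,0,0,0,0], slide=[[-3,2.3,0.5],[-6,4.6,1],[-9,6.9,1.5],[-12,9.2,2],[-15,11.5,2.5],[-18.2,13.8,3],[-21.4,16.1,3.5],[-24.5,18.5,4.5],[-26.7,20.2,4.9],[-26.7,20.2,4.9]], twist=[0.05,0.1,0.154,0.154,0.154,0.154,0.154,0.154,0.154,0.154])

```text
time_s: 1.77
tcp_pos: [0.6859, 0.003, 0.187]
ee_rot: [[-0.026, 1.0, -0.004], [1.0, 0.026, -0.003], [-0.003, -0.004, -1.0]]
wrist_force: [-0.2, 0.6, -0.8]
grip_width: -0.0002
```

Run:
```python
from h import *
import pickle
D={n:capture(n) for n in('wrist','side')};pickle.dump(D,open('d2.pkl','wb'))
save('w',D['wrist'])
```

```text
(no output)
```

View pics/w.png

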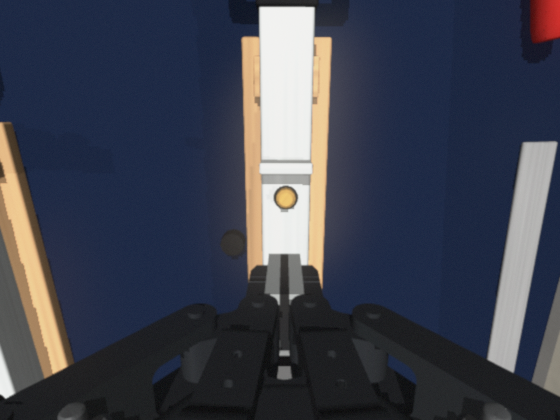

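The wrist view shows the pin at (286,198), the stop at rows 160–173 just ahead of it, and the tube running up the image.

Run:
```python
from h import *
import pickle
D=pickle.load(open('d2.pkl','rb'));c=D['wrist']
p=c['color'][185:212,272:300].astype(int);m=p[...,0]-p[...,2]>50
y,x=np.nonzero(m);u,v=x.mean()+272,y.mean()+185;print(u,v,len(x))
pin=pt(c,u,v,.067);print('pin',pin,pt(c,u,v))
for a,b in[(286,163),(286,172),(286,176)]:print('stop',b,pt(c,a,b),pt(c,a,b,.075),pt(c,a,b,.058))
# tube edges
g=c['color'].sum(2)
E=[]
for r in (30,80,130,225,240):
    w=[k for k in range(255,318) if c['color'][r,k].astype(int).min()>140]
    E.append(pt(c,(w[0]+w[-1])/2,r,.058));print(r,w[0],w[-1],E[-1],'width',np.linalg.norm(pt(c,w[0],r,.058)-pt(c,w[-1]+1,r,.058)))
o=observe();R=o['ee_rot'];print(o['tcp_pos'],R.T@(pin-o['tcp_pos'])*100)
x=E[0]-E[-1];print(np.degrees(np.arctan2(x[1],x[0])), np.degrees(np.arctan2(R[1,0],R[0,0])))
```

```text
285.3215434083601 197.67845659163987 311
pin [0.68643908 0.01248729 0.067     ] [0.68644453 0.01230455 0.06629689]
stop 163 [0.68620319 0.03838151 0.07471694] [0.68620121 0.03842637 0.075     ] [0.68632022 0.0357323  0.058     ]
stop 172 [0.68636573 0.03232389 0.07477637] [0.68636401 0.03236509 0.075     ] [0.68649479 0.02923301 0.058     ]
stop 176 [0.68657814 0.02619293 0.05738111] [0.68643713 0.02964292 0.075     ] [0.68657319 0.02631412 0.058     ]
30 259 313 [0.68400502 0.12192903 0.058     ] width 0.035510978265636185
80 260 317 [0.68649533 0.09158111 0.058     ] width 0.0388491759469185
130 260 317 [0.68744024 0.05882825 0.058     ] width 0.0403609233436469
225 262 317 [ 0.69020555 -0.01096614  0.058     ] width 0.042079700334159746
240 262 317 [ 0.69056293 -0.02302116  0.058     ] width 0.042616926095743045
[0.68373682 0.00669032 0.18830386] [ 0.5846823   0.34090024 12.12836663]
92.59043685157847 91.61467903213297
```

Emit:
arm_command(hand=[0,0,0,0,0,0], slide=[[0.2,0.2,2.5],[0.2,0.2,5],[0.2,0.2,7.5],[0.25,0.2,8.8],[0.25,0.2,8.8],[0.25,0.2,8.8]], twist=[0,0,0,0,0,0])

```text
time_s: 2.37
tcp_pos: [0.6845, 0.0101, 0.1003]
ee_rot: [[-0.029, 1.0, -0.006], [1.0, 0.029, -0.001], [-0.001, -0.006, -1.0]]
wrist_force: [-0.1, 0.7, 0.6]
grip_width: 0.0001
```

Run:
```python
from h import *
c=capture('wrist');s=capture('side')
a=cv2.resize(c['color'][120:330,160:420],None,fx=1.5,fy=1.5);b=cv2.resize(s['color'][100:240,260:430],None,fx=2.25,fy=2.25)
h=315;cv2.imwrite('pics/x.png',np.hstack([a[:h],b[:h]])[:,:,::-1])
print(observe()['tcp_pos'])
```

```text
[0.68645777 0.00954588 0.1026755 ]
```

View pics/x.png

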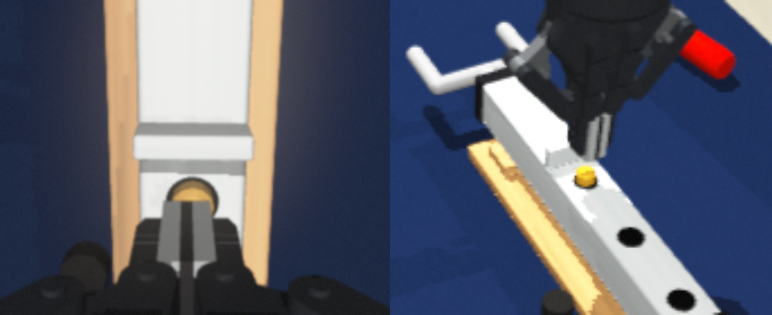

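Emit:
arm_command(hand=[0,0,0,0], slide=[[0,0,0.8],[0,0,1.6],[0,0,2.1],[0,0,2.1]], twist=[0,0,0,0])

```text
time_s: 2.8
tcp_pos: [0.6865, 0.0095, 0.081]
ee_rot: [[-0.029, 1.0, -0.001], [1.0, 0.029, -0.001], [-0.001, -0.001, -1.0]]
wrist_force: [2.3, -0.3, 3.3]
grip_width: -0.0002
```

```bash
cat > o.py <<'E'
from h import *
a=[]
for i in range(4):
    capture('side');o=observe();a.append(np.r_[o['tcp_pos']*1000,o['wrist_force']])
print(o['time_s'],np.round(a,1).tolist(),np.mean(a,0).round(1))
E
python3 o.py
```

```text
3.0 [[686.6, 9.5, 81.5, -0.2, 0.2, 3.6], [686.6, 9.5, 81.9, -0.9, -0.3, 3.7], [686.6, 9.5, 82.0, -0.8, -0.1, 2.8], [686.6, 9.5, 82.1, -1.3, 0.0, 2.6]] [ 6.866e+02  9.500e+00  8.190e+01 -8.000e-01 -1.000e-01  3.200e+00]
```

Emit:
arm_command(hand=[0,0,0], slide=[[0,0,0.3],[0,0,0.4],[0,0,0.4]], twist=[0,0,0])

```text
time_s: 3.25
tcp_pos: [0.6867, 0.0094, 0.0781]
ee_rot: [[-0.029, 1.0, -0.001], [1.0, 0.029, -0.001], [-0.001, -0.001, -1.0]]
wrist_force: [0.6, 0.1, 4.5]
grip_width: -0.0002
```

```bash
python3 o.py
```

```text
3.45 [[686.7, 9.5, 78.2, -0.0, 0.4, 3.6], [686.7, 9.5, 78.3, -0.0, 0.2, 3.5], [686.7, 9.4, 78.3, -0.2, 0.5, 4.1], [686.7, 9.4, 78.3, 0.4, 1.0, 3.7]] [6.867e+02 9.500e+00 7.830e+01 0.000e+00 5.000e-01 3.700e+00]
```

Emit:
arm_command(hand=[0,0,0,0,0,0,0,0], slide=[[0.4,0,0.05],[0.8,0,0.07],[1.2,0,0.07],[1.6,0,0.07],[2.0,0,0.07],[2.5,0,0.05],[3.0,0,0.05],[3.0,0,0.05]], twist=[0,0,0,0,0,0,0,0])

```text
time_s: 4.12
tcp_pos: [0.686, 0.0405, 0.0776]
ee_rot: [[-0.029, 1.0, -0.0], [1.0, 0.029, -0.001], [-0.001, -0.0, -1.0]]
wrist_force: [1.1, -0.6, -0.2]
grip_width: -0.0001
```

```bash
python3 o.py
python3 - <<'E'
from h import *
c=capture('wrist');s=capture('side')
a=cv2.resize(c['color'][120:330,160:420],None,fx=1.5,fy=1.5);b=cv2.resize(s['color'][100:240,260:430],None,fx=2.25,fy=2.25)
cv2.imwrite('pics/y.png',np.hstack([a[:315],b[:315]])[:,:,::-1])
E
```

```text
4.3167 [[685.5, 40.4, 77.3, -0.1, 0.2, -0.2], [685.3, 40.4, 77.1, 1.5, 0.2, 3.2], [685.3, 40.4, 77.1, 0.7, 0.3, 1.5], [685.2, 40.3, 77.1, 0.3, 0.6, 1.1]] [6.853e+02 4.040e+01 7.720e+01 6.000e-01 3.000e-01 1.400e+00]
```

View pics/y.png

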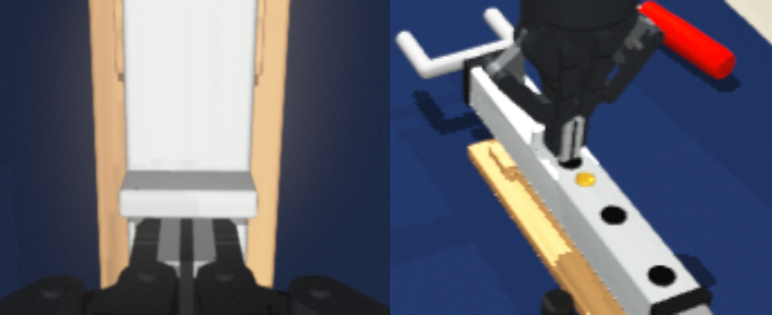

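The tube has moved about 20 mm, with the first hole now under the finger and the pin flat below the tube. I'll keep pushing.

Emit:
arm_command(hand=[0,0,0,0,0,0,0,0,0,0], slide=[[0.4,0,-0.2],[0.8,0,-0.2],[1.2,0,-0.2],[1.6,0,-0.2],[2.0,0,-0.2],[2.4,0,-0.2],[2.8,0,-0.2],[3.2,0,-0.2],[3.5,0,-0.2],[3.7,0,-0.2]], twist=[0,0,0,0,0,0,0,0,0,0])

```text
time_s: 5.25
tcp_pos: [0.684, 0.0778, 0.0792]
ee_rot: [[-0.029, 1.0, -0.002], [1.0, 0.029, -0.0], [-0.0, -0.002, -1.0]]
wrist_force: [-0.4, -2.4, -1.5]
grip_width: 0.0003
```

Emit:
arm_command(hand=[0,0,0], slide=[[0.2,0,0],[0.3,0,0],[0.3,0,0]], twist=[0,0,0])

```text
time_s: 5.5
tcp_pos: [0.6843, 0.081, 0.0797]
ee_rot: [[-0.03, 1.0, -0.001], [1.0, 0.03, -0.0], [-0.0, -0.001, -1.0]]
wrist_force: [-0.6, -3.7, -1.2]
grip_width: 0.0
```

```bash
python3 o.py
python3 - <<'E'
from h import *
c=capture('top');s=capture('side')
a=cv2.resize(c['color'][90:180,160:320],None,fx=2.5,fy=2.5,interpolation=2);b=cv2.resize(s['color'][100:200,260:420],None,fx=2.25,fy=2.25)
cv2.imwrite('pics/z.png',np.hstack([a[:225],b[:225]])[:,:,::-1])
E
```

```text
5.7 [[684.3, 81.0, 79.6, -0.7, -2.7, -1.6], [684.3, 80.9, 79.7, 0.3, -3.0, -1.6], [684.3, 80.9, 79.6, -1.9, -2.8, -0.4], [684.3, 80.9, 79.6, -0.2, -4.0, -1.3]] [ 6.843e+02  8.090e+01  7.960e+01 -6.000e-01 -3.100e+00 -1.200e+00]
```

View pics/z.png

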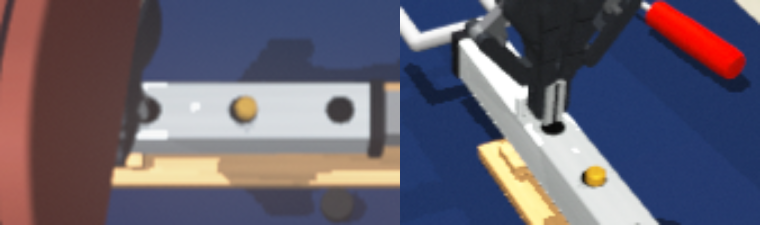

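The pin appears raised in the middle hole. A small extra push will check the lock.

Emit:
arm_command(hand=[0,0,0], slide=[[0.15,0,0],[0.25,0,0],[0.25,0,0]], twist=[0,0,0])

```text
time_s: 6.05
tcp_pos: [0.6843, 0.0812, 0.0796]
ee_rot: [[-0.029, 1.0, -0.002], [1.0, 0.029, -0.003], [-0.003, -0.002, -1.0]]
wrist_force: [-0.5, -10.0, -0.8]
grip_width: 0.0004
```

Blocked at 10 N with no motion, so the tube is locked. Now I'll back off and rise.

Emit:
arm_command(hand=[0,0,0,0,0,0,0,0,0,0], slide=[[-0.4,0,0],[-0.5,0,-1],[-0.5,0,-3],[-0.5,0,-6],[-0.5,0,-9],[-0.5,0,-12],[-0.5,0,-15],[-0.5,0,-15],[-0.5,0,-15],[-0.5,0,-15]], twist=[0,0,0,0,0,0,0,0,0,0])

```text
time_s: 6.88
tcp_pos: [0.6847, 0.0773, 0.2303]
ee_rot: [[-0.029, 1.0, -0.001], [1.0, 0.029, -0.002], [-0.002, -0.001, -1.0]]
wrist_force: [-0.2, 0.6, -0.2]
grip_width: 0.0003
```

```bash
python3 o.py
python3 - <<'E'
from h import *
s=capture('side');c=capture('top')
def cen(u,v,r,f,z,cam=s):
    p=cam['color'][v-r:v+r,u-r:u+r].astype(int);y,x=np.nonzero(f(p));return pt(cam,x.mean()+u-r,y.mean()+v-r,z),len(x)
Y=lambda p:p[...,0]-p[...,2]>70
K=lambda p:p.sum(2)<150
print('pin',cen(347,178,8,Y,.067),'depth z',pt(s,347,177))
cv2.imwrite('pics/f.png',np.hstack([s['color'][90:390,120:480],c['color'][60:360,160:560]])[:,:,::-1])
E
```

```text
7.0833 [[684.1, 77.2, 228.9, -0.9, -0.6, -0.6], [683.8, 77.1, 228.1, -0.3, 0.7, -0.2], [683.8, 77.0, 227.8, 0.5, 0.3, -0.1], [683.8, 76.9, 227.8, 1.1, -0.3, -0.3]] [ 6.839e+02  7.700e+01  2.282e+02  1.000e-01  0.000e+00 -3.000e-01]
pin (array([0.68233159, 0.0057738 , 0.067     ]), 70) depth z [0.68461041 0.00725573 0.06688418]
```

View pics/f.png

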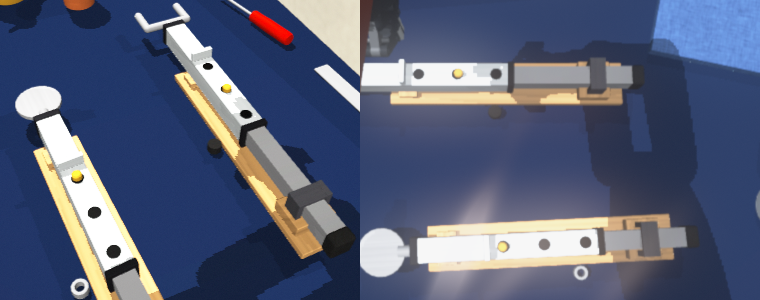

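The pin stands up at z = 67 mm in the middle hole, one open hole lies on each side of it, and the disc pole hasn't moved.

```bash
python3 -c "from workcell import *; print(sign_off())"
```

```text
the job is handed in; nothing more can be done
None
```

The fork-headed pole is now one hole longer and locked there, and the job is handed in at about 7 s on the robot's clock. I pressed the pin with the shut fingers until the force was about 3.7 N (roughly 8 mm down). Then I pushed the thumb stop towards the fork until the tube stopped, and backed away.

**Last checks:**
- **Lock:** an extra push of about 10 N did not move the tube.
- **Pin:** its top measured 67 mm above the bench, which is fully up. It stands in the middle hole, with an open hole on each side.
- **Disc pole:** it looked unmoved in the pictures, and the arm did not go near its tube.
- **Robot:** clear of everything, with wrist force about zero.

**Disagreement:** the cameras put the pin's position along the pole about 5 to 7 mm apart (side view against top and wrist views). I used the top and wrist values, and the press and push fitted them.

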